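# Catch sample vials from a lift-gate dispenser in a tub

### The job

Pick up the clear plastic tub, hold it under the chute of the vial dispenser and raise it so that the tub's own rim pushes up the yellow bar and opens the gate; keep it there until all three vials have slid into the held tub. Then let the gate close, and set the tub with its vials upright on the black mat, roughly centred, and let go. Keep the tub level, do not touch the dispenser with the gripper or arm, and leave the other things on the worktop where they are.

Things in the scene. Friction and masses are not known exactly. Their poses are not given: they have to be found in the camera images.
- tub: Loose open clear plastic tub, 128 (x) x 132 (y) mm over the rim, 51 mm high, 0.06 to 0.11 kg. Origin: centre of its underside, z up. Flat walls 6 to 7 mm thick, their centre lines 55 mm from the origin along x, 57 mm along y, tops at z = 50 mm; inner floor at z = 2 mm, 104 x 108 mm. Grip one wall from above, a finger inside and one outside.
- dispenser: Fixed vial dispenser: white three-lane chute with clear sides on a grey foot. Origin on the worktop straight below the middle of the chute's lower lip; x axis level, pointing up the slope: vials leave towards -x. Slope 32 degrees, slippery; chute 75 mm wide, 130 mm long. Foot (110 mm wide, 10 mm high) and posts lie 75 to 155 mm behind the lip (+x); below the lip only the gate's bar.
- chute_lip (a point): Middle of the chute's lower lip, top of its floor: 155 mm above the worktop. Axes as the dispenser's. Just in front of it the gate plate takes up the space to x = -10 mm, reaching 40 mm above the lip (80 mm when fully open).
- gate_bar (a point): Middle of the underside of the gate's yellow bar: 170 mm long across the chute (the dispenser's y), 10 mm wide, 8 mm thick, 13 mm behind the lip (+x). Its underside is 103 mm above the worktop when shut and rises with the gate. Side arms at y = +-44 mm join it to the gate plate. The bar is long enough to rest across both side walls of the tub.
- gate (a joint): Height of the gate, m: 0 shut, up to 0.040 fully open. It slides straight up and falls shut by its own weight (0.12 kg). The vials can slide out beneath it once it is up about 0.025; at about 0.032 they run freely.
- mat: Fixed flat black rubber mat, 170 x 170 mm, 4 mm thick, with a thin green line near its edge. Origin: centre of its underside; its top is at z = 4 mm.
- sample_bottle: White bottle with a purple band, 71 mm wide and 148 mm high, a bystander. Origin: centre of its underside.
- bottle_cap: White screw cap, 63 mm across, 31 mm high, a bystander. Origin: centre of its underside.
- snips: Red-handled snips lying flat, 125 x 46 x 12 mm, a bystander. Origin: centre of its underside.
- masking_tape: Roll of beige masking tape lying flat, 96 mm across, 25 mm high, a bystander. Origin: centre of its underside.
- bench_timer: Small white digital timer, 62 x 66 x 20 mm, a bystander. Origin: centre of its underside.
- vial_red: Capped vial with the red cap: 17 mm diameter, 62 mm long, 16 g, origin at the centre of its foot, z axis along the vial towards the cap. At the start it lies lengthwise in one of the three lanes, against the gate, cap up the slope; which lane varies.
- vial_white: Capped vial with the white cap: 17 mm diameter, 62 mm long, 16 g, origin at the centre of its foot, z axis along the vial towards the cap. At the start it lies lengthwise in one of the three lanes, against the gate, cap up the slope; which lane varies.
- vial_blue: Capped vial with the blue cap: 17 mm diameter, 62 mm long, 16 g, origin at the centre of its foot, z axis along the vial towards the cap. At the start it lies lengthwise in one of the three lanes, against the gate, cap up the slope; which lane varies.
- vial_red_mid (a point): Middle of that vial, 31 mm from its foot on its axis.
- vial_white_mid (a point): Middle of that vial, 31 mm from its foot on its axis.
- vial_blue_mid (a point): Middle of that vial, 31 mm from its foot on its axis.

How it is judged (in metres and radians):
On the way, in this order (a step that is already met when the one before it is completed fails the run):
1. the tub, held off the worktop, lifts the gate open by pushing on its bar (value of joint gate above 0.012 m and height (world z) of tub above 0.04 m and contact force between tub and dispenser above 0.2 N), for 0.05 s.
2. all three vials are in the tub while it is still held up off the worktop (x of vial_red_mid in the frame of tub between -0.058 and 0.058 m and y of vial_red_mid in the frame of tub between -0.061 and 0.061 m and z of vial_red_mid in the frame of tub between 0 and 0.065 m and x of vial_white_mid in the frame of tub between -0.058 and 0.058 m and y of vial_white_mid in the frame of tub between -0.061 and 0.061 m and z of vial_white_mid in the frame of tub between 0 and 0.065 m and x of vial_blue_mid in the frame of tub between -0.058 and 0.058 m and y of vial_blue_mid in the frame of tub between -0.061 and 0.061 m and z of vial_blue_mid in the frame of tub between 0 and 0.065 m and height (world z) of tub above 0.02 m), for 0.2 s.
At the end, for the whole second after the job is handed in: All three vials lie in the tub (their middles inside its walls and no higher than about 15 mm over the rim), the tub stands at rest and level (within 0.1 rad) on the mat, its centre within 30 mm of the mat's centre, released, and the gate is shut (below 4 mm) (x of vial_red_mid in the frame of tub between -0.058 and 0.058 m and y of vial_red_mid in the frame of tub between -0.061 and 0.061 m and z of vial_red_mid in the frame of tub between 0 and 0.065 m and x of vial_white_mid in the frame of tub between -0.058 and 0.058 m and y of vial_white_mid in the frame of tub between -0.061 and 0.061 m and z of vial_white_mid in the frame of tub between 0 and 0.065 m and x of vial_blue_mid in the frame of tub between -0.058 and 0.058 m and y of vial_blue_mid in the frame of tub between -0.061 and 0.061 m and z of vial_blue_mid in the frame of tub between 0 and 0.065 m and horizontal distance between tub and mat below 0.03 m and height (world z) of tub between 0.001 and 0.009 m and angle between tub's own z axis and vertical below 0.1 rad and linear speed of tub below 0.02 m/s and value of joint gate below 0.004 m and linear speed of each of vial_red, vial_white, vial_blue below 0.05 m/s); the robot touches nothing.
It fails at once if the gripper or arm presses on the dispenser with more than 2 N (contact force between any of the fingers, the arm and dispenser above 2 N).
It fails at once if the tub is tipped by more than 0.5 rad (angle between tub's own z axis and vertical above 0.5 rad).
It fails at once if a bystander is moved by more than 30 mm (distance of any of sample_bottle, bottle_cap, snips, masking_tape, bench_timer from where it was at the start of the episode above 0.03 m).
It also fails if it takes over 48 s, if anything falls off the work surface, if the arm or the gripper's body presses on something with over 40 N, if the wrist force passes 120 N, or if a joint passes its speed limit or range.

### The arm

A 6-joint arm with a two-finger parallel gripper is mounted at the origin on a cart in front of the work surface, level with it; the furniture and walls round the work are solid. World frame = base frame: x ahead of the robot, y to its left, z up, the work surface at z = 0. Lengths are in mm, angles in rad, forces in N, time in s.
With the tool pointing down it reaches from about 350 to 875 mm from the base axis. Payload 15.5 kg.
Tool frame: the origin (TCP) lies at the very end of the fingers, on their centre line; the grasp point (between the pads) lies 19 mm behind it; z points along the fingers, y is the direction in which the jaws open and shut (so a half turn about z gives the same grasp; the last joint's range is limited). The gripper opens to 85 mm and grips with 20 to 120 N. Pads are 22 mm wide; open, the fingers measure 114 mm over their backs; the gripper's body (76 mm by 85 mm) begins 54 mm behind the grasp point. The pads swing forward as they close: fully open they stand 13 mm farther back than shut.
Start: joints at [-1.208, 0.494, 1.345, -0, 1.302, -0.096], TCP at [276.797, -560.366, 231.277] pointing down, gripper open.
Joint ranges: [-2.91, 2.91], [-0.82, 2.16], [0.22, 2.67], [-1.22, 4.37], [0.12, 2.79], [-3.08, 3.08]. Speed limits (rad/s): [1.89, 1.89, 2.57, 3.01, 3.01, 3.01].

### API

Orientations are given as a rotation vector (axis times angle).
In Python, from workcell import sense, camera, manip gives the robot as it stands. The module is installed in compiled form; this text tells all that it offers.
- The arm moves only by the shell command python3 -m creep 'ROWS' [OPENING] [FORCE]. ROWS is a JSON object of lists of equal length, an entry for each row: "xyz": the shift along the tool's x, y, z normalised to -1 to 1, where 1 is 0.3 m, a list of three; "yaw": the turn about the tool's z normalised to -1 to 1, where 1 is pi rad. In form: {"xyz": [[tx, ty, tz], ...], "yaw": [yaw, ...]}. A call has 1 to 8 rows; each row shifts and turns the commanded pose from where the row before left it, along the tool's axes as they then stand; what a row does not reach is not made up. A row lasts 1/12 s, in which the tool goes at most 41.7 mm and 7.16 degrees, less where a joint would pass 70% of its speed; a pose out of reach is approached as far as the arm can. A call with a number of a shift or a turn outside -1 to 1 is refused whole. A call with a gripper value outside its range is refused whole. OPENING is the finger opening in mm, from 0 to 85.4, set as the call begins (- or left out, the last holds). The fingers move at their own pace and stop on an object; FORCE is the grip in N (left out, the last holds). Time passes only in rows, so rows that do not move let the fingers close. It gives the time, the measured TCP pose, the force and the opening at its end, in the units of the state.
- sense(): the state, without advancing time (a new reading comes with each control period).
- camera(name): name is "scene" or "side" or "wrist"; returns a dict with "pixels" (420x560x3 uint8, blue, green, red), "mtx" (3x3 intrinsics, pixels), "world_from_camera" (4x4, takes a point from camera to world coordinates). Camera axes: x right, y down, z forward; pixel columns grow to the right and rows downward; lengths in mm; the calibration is good to about 2 mm. A picture is of the moment at which its call begins. There is no depth.
- manip.close_job(): hands the job in, once; it reports no verdict.
The state is a dict: "time": time; "joints": joint angles; "dq": joint speeds; "joint_torque": joint torques, N m; "ee_pos": TCP position; "ee_rot": TCP orientation; "force": force on the tool from outside, world axes, zero at the start; "ft_torque": the same for the moment, N m; "width": opening from 0.0 (shut) to 1.0 (fully open).
Only numpy, scipy, OpenCV 4.12 (cv2) and the standard library are available. Lean on these libraries where they do the work, as an engineer would, in place of code of your own. Each camera call takes 0.05 s, during which the arm holds its last target.

## Working session

There is one attempt and no reset: what is moved stays moved. The work goes in short steps, Python scripts to look and compute and a shell command to move; the robot and the scene stay as the last step left them, time stands still between calls to the robot, and variables do not carry over. Pictures are saved under pics/ and viewed, and the job is handed in when it is done.

```bash
mkdir -p pics; cat > h.py <<'E'
import numpy as np,cv2
from workcell import sense,camera,manip
def snap(name,f):
    c=camera(name); cv2.imwrite(f'pics/{f}.png',c['pixels']); np.savez(f'pics/{f}.npz',**c); return c
def ray(c,u,v):
    K=np.array(c['mtx']);T=np.array(c['world_from_camera'])
    d=T[:3,:3]@np.linalg.inv(K)@np.array([u,v,1.]);return T[:3,3],d/np.linalg.norm(d)
def onz(c,u,v,z):
    o,d=ray(c,u,v);return o+d*(z-o[2])/d[2]
def proj(c,p):
    T=np.linalg.inv(np.array(c['world_from_camera']));q=np.array(c['mtx'])@(T[:3,:3]@np.array(p)+T[:3,3]);return q[:2]/q[2]
def tri(c1,p1,c2,p2):
    o1,d1=ray(c1,*p1);o2,d2=ray(c2,*p2)
    s=np.linalg.lstsq(np.c_[d1,-d2],o2-o1,rcond=None)[0]
    a=o1+d1*s[0];b=o2+d2*s[1];return (a+b)/2,np.linalg.norm(a-b)
def ld(f): return dict(np.load(f'pics/{f}.npz'))
E
python3 - <<'E'
from h import *
for n in('scene','side','wrist'):
    c=snap(n,n+'0');print(n,np.round(c['world_from_camera'],2).tolist(),c['mtx'][0][0])
s=sense();print(s)
E
```

```text
scene [[-0.68, -0.39, 0.62, -313.25], [-0.73, 0.36, -0.58, 712.09], [0.0, -0.85, -0.53, 899.51], [0.0, 0.0, 0.0, 1.0]] 491.22557099311985
side [[1.0, 0.01, 0.04, 504.73], [-0.04, -0.42, 0.91, -1631.41], [0.02, -0.91, -0.42, 839.35], [0.0, 0.0, 0.0, 1.0]] 524.0419928023405
wrist [[0.44, -0.86, -0.27, 345.28], [-0.9, -0.42, -0.13, -526.99], [-0.0, 0.3, -0.95, 374.29], [0.0, 0.0, 0.0, 1.0]] 346.67129697505413
{'time': 0.15, 'joints': array([-1.20749253e+00,  4.94045371e-01,  1.34595154e+00,  1.04340983e-05,
        1.30251846e+00, -9.55069816e-02]), 'dq': array([-5.28985041e-04, -9.85579516e-04,  7.55402717e-04,  9.41189890e-04,
       -1.29871679e-03,  4.27134880e-06]), 'joint_torque': array([ 6.43084277e-03, -8.82546329e+01, -3.84063971e+01,  2.91358338e-04,
        7.07700325e-03,  4.67647851e-05]), 'ee_pos': array([ 276.70925083, -560.1138523 ,  230.84680535]), 'ee_rot': array([-3.05839770e+00, -7.14181063e-01,  1.77781047e-04]), 'force': array([-0.14543179, -0.75867322, -0.32060682]), 'ft_torque': array([-0.04365575,  0.03302258,  0.00167602]), 'width': 0.9988094232872612}
```

View pics/scene0.png

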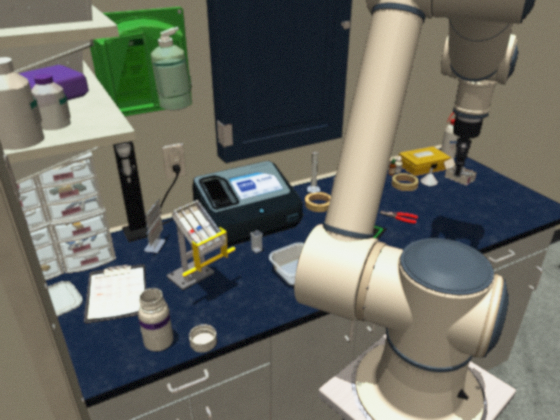

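View pics/side0.png

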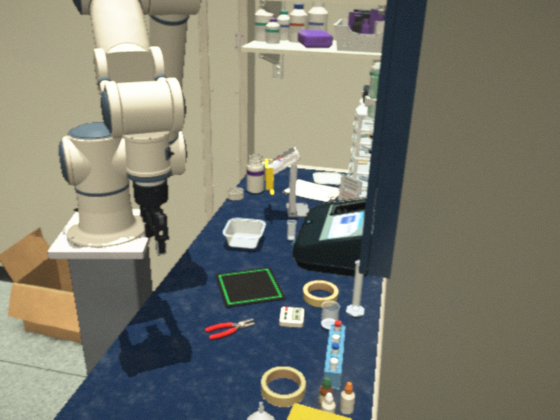

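View pics/wrist0.png

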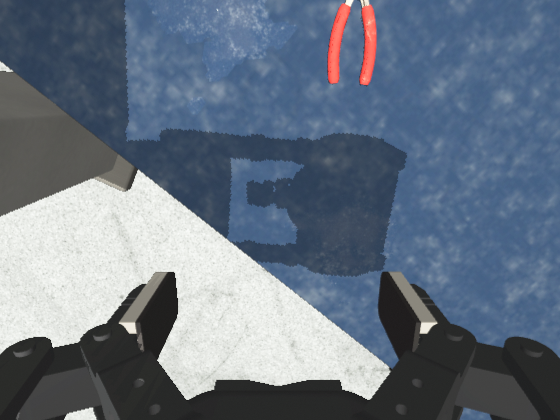

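The side view shows the tub at (244,233), the mat at (250,287), the snips at (230,328) and the dispenser's yellow gate at (269,175). The scene view shows the dispenser at (200,245) and the tub, partly hidden by the arm, at (290,262). I'll enlarge these areas.

```bash
python3 - <<'E'
from h import *
a=ld('side0');b=ld('scene0')
i=a['pixels'][140:310,200:330];j=b['pixels'][190:300,160:330]
cv2.imwrite('pics/z1.png',cv2.resize(i,None,fx=3.4,fy=3.4,interpolation=2))
cv2.imwrite('pics/z2.png',cv2.resize(j,None,fx=4.5,fy=4.5,interpolation=2))
for c,n in((a,'side'),(b,'scene')):
    h=cv2.cvtColor(c['pixels'],cv2.COLOR_BGR2HSV)
    for nm,lo,hi in(('yel',(22,150,120),(35,255,255)),('grn',(50,150,80),(70,255,255))):
        m=cv2.inRange(h,lo,hi);k,_,st,ce=cv2.connectedComponentsWithStats(m)
        for t,q in zip(st[1:],ce[1:]):
            if t[4]>25:print(n,nm,t,q.round(1))
    if n=='side':
        m=cv2.inRange(h,(50,150,80),(70,255,255))
        m[:250]=0
        p=cv2.findNonZero(m);ap=cv2.approxPolyDP(cv2.convexHull(p),6,True)[:,0]
        w=[onz(c,*q,4)[:2] for q in ap];print(ap.tolist(),np.round(w))
E
```

```text
side yel [265 159   9  36 196] [268.9 178.1]
side yel [288 403  63  17 556] [311.7 413.9]
side grn [264 269  18  28  64] [273.6 282.7]
side grn [219 275  36  29  98] [229. 293.]
[[281, 296], [228, 303], [219, 275], [267, 269]] [[ 581. -414.]
 [ 435. -447.]
 [ 402. -305.]
 [ 544. -271.]]
scene yel [400 147  50  23 554] [423.6 157.3]
scene yel [183 227  52  50 465] [206.4 254. ]
scene grn [  91    8   95  107 4557] [134.6  54.5]
scene grn [375 227   8  10  33] [378.5 231.1]
```

```bash
ls pics
```

```text
scene0.npz
scene0.png
side0.npz
side0.png
wrist0.npz
wrist0.png
z1.png
z2.png
```

View pics/z1.png

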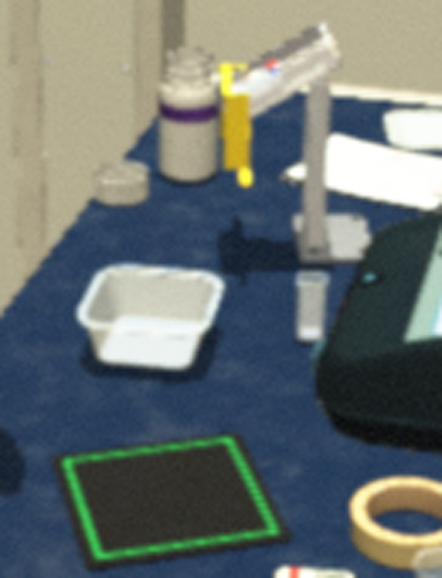

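View pics/z2.png

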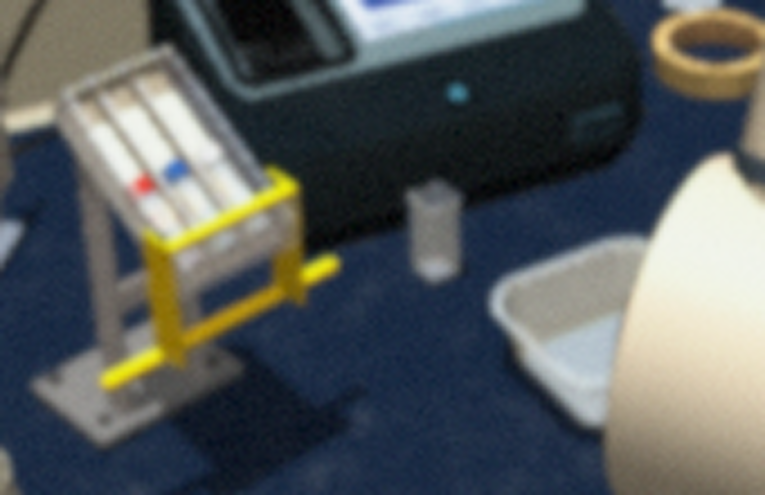

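```bash
python3 - <<'E'
from h import *
a=ld('side0');b=ld('scene0')
A=onz(b,160+105/4.5,190+382/4.5,107);B=onz(b,160+338/4.5,190+263/4.5,107)
print('bar',A.round(),B.round(),np.linalg.norm(A-B),((A+B)/2).round(1))
d=(B-A)[:2];d/=np.linalg.norm(d);print('dir',d,np.degrees(np.arctan2(d[1],d[0])))
# bar near end in side z1 (246,178)
print('bar end side',onz(a,200+246/3.4,140+178/3.4,107).round())
# posts/foot corners z2 z=10
for p in((35,382),(105,443),(243,368)):print('foot',onz(b,160+p[0]/4.5,190+p[1]/4.5,10).round())
# tub rim side
for p in((78,314),(200,327),(224,278),(110,264)):print('rim',onz(a,200+p[0]/3.4,140+p[1]/3.4,50).round())
for p in((100,360),(188,369)):print('base',onz(a,200+p[0]/3.4,140+p[1]/3.4,0).round())
for p in((490,297),(588,425),(640,237)):print('rim scene',onz(b,160+p[0]/4.5,190+p[1]/4.5,50).round())
E
```

```text
bar [563. 222. 107.] [563.  54. 107.] 167.81236096687527 [563.3 137.8 107. ]
dir [-0.00192552 -0.99999815] -90.11032398814737
bar end side [569.  77. 107.]
foot [701. 194.  10.]
foot [621. 195.  10.]
foot [623.  89.  10.]
rim [ 404. -121.   50.]
rim [ 520. -147.   50.]
rim [544. -43.  50.]
rim [430. -12.  50.]
base [ 424. -121.    0.]
base [ 509. -138.    0.]
rim scene [531. -41.  50.]
rim scene [399.   0.  50.]
rim scene [ 513. -159.   50.]
```

The dispenser measures consistently: the bar runs along world y at x≈563, centred on y≈138, and the foot is at x 623–701, which puts the lip at x≈550. The tub is near (474,-80) with yaw of about -13°, and the mat is near (490,-359). Next I'll turn the tool and move over the tub.

```bash
python3 -m creep '{"xyz":[[0,0,0],[0,0,0],[0,0,0],[0,0,0],[0,0,0],[0,0,0],[0,0,0],[0,0,0]],"yaw":[-0.0352,-0.0352,-0.0352,-0.0352,-0.0352,-0.0352,-0.0352,-0.0352]}' 70
python3 -m creep '{"xyz":[[0.08,0.01,0],[0.12,0.01,0],[0.12,0.01,0],[0.12,0.01,0],[0.12,0.01,0],[0.12,0.01,0],[0.12,0.01,0],[0.12,0.01,0]],"yaw":[0,0,0,0,0,0,0,0]}'
python3 -m creep '{"xyz":[[0.12,0.01,0],[0.12,0.01,0],[0.12,0.01,0],[0.12,0.01,0],[0.12,0.01,0],[0.08,0.01,0],[0,0,0],[0,0,0]],"yaw":[0,0,0,0,0,0,0,0]}'
python3 - <<'E'
from h import *
for n in('scene','side','wrist'): snap(n,n+'1')
s=sense();print(s['time'],s['joints'],s['ee_pos'],s['ee_rot'],s['force'])
E
```

```text
time: 0.82
ee_pos: [276.7, -560.2, 231.0]
ee_rot: [-2.453, -1.962, -0.0]
force: [0.5, -0.2, -0.7]
width: 0.822
time: 1.48
ee_pos: [362.4, -295.1, 231.2]
ee_rot: [-2.459, -1.955, -0.0]
force: [1.1, 0.4, 1.0]
width: 0.818
time: 2.15
ee_pos: [426.1, -101.2, 231.2]
ee_rot: [-2.456, -1.958, 0.0]
force: [-0.3, -0.2, -0.8]
width: 0.821
2.3 [-3.73460211e-01  2.31398226e-01  1.78128161e+00 -1.82040468e-04
  1.12903594e+00 -1.45346003e-01] [ 425.70321858 -102.85842706  231.23196263] [-2.45973517e+00 -1.95426643e+00  3.20645354e-04] [-0.14113948 -0.25311413  0.70980773]
```

View pics/wrist1.png

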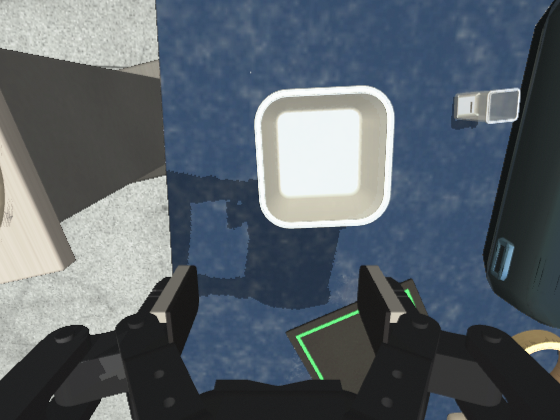

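View pics/scene1.png

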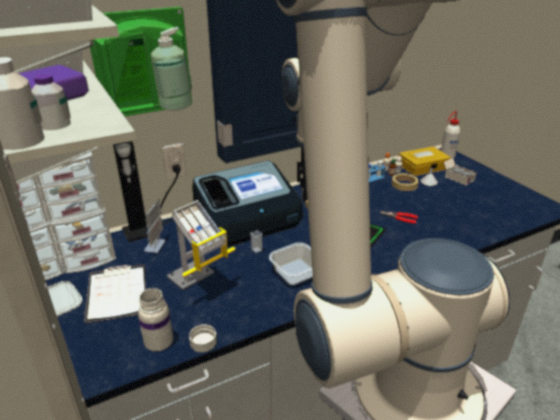

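The wrist view shows the tub clearly: its white rim outline spans (255..394, 86..228). I'll project that outline onto the rim plane.

```bash
cat > tub.py <<'E'
from h import *
def tub(c,z=50.5,roi=None):
    h=cv2.cvtColor(c['pixels'],cv2.COLOR_BGR2HSV)
    m=cv2.inRange(h,(0,0,110),(179,90,255))
    if roi: 
        k=np.zeros_like(m);k[roi[1]:roi[3],roi[0]:roi[2]]=255;m&=k
    cs,_=cv2.findContours(m,cv2.RETR_EXTERNAL,cv2.CHAIN_APPROX_NONE)
    q=max(cs,key=cv2.contourArea)
    w=np.array([onz(c,*p,z)[:2] for p in q[:,0]],np.float32)
    return cv2.minAreaRect(w),cv2.boundingRect(q)
E
python3 - <<'E'
from tub import *
c=ld('wrist1');print(tub(c,roi=(230,60,420,245)))
b=ld('scene1')
for n,p,z in(('bottle',(157,346),0),('cap',(203,342),0),):print(n,onz(b,*p,z).round())
h=cv2.cvtColor(c['pixels'],cv2.COLOR_BGR2HSV)
# bar from both views refined
for f in('scene1','side1'):
    q=ld(f);cv2.imwrite(f'pics/z_{f}.png',cv2.resize(q['pixels'][190:300,160:260] if f=='scene1' else q['pixels'][140:230,230:330],None,fx=6,fy=6,interpolation=2))
E
```

```text
(((477.87158203125, -87.84222412109375), (144.4252166748047, 147.63465881347656), 83.71974182128906), (240, 77, 169, 152))
bottle [497. 354.   0.]
cap [432. 265.   0.]
```

```bash
ls pics | head -3
```

```text
scene0.npz
scene0.png
scene1.npz
```

View pics/z_scene1.png

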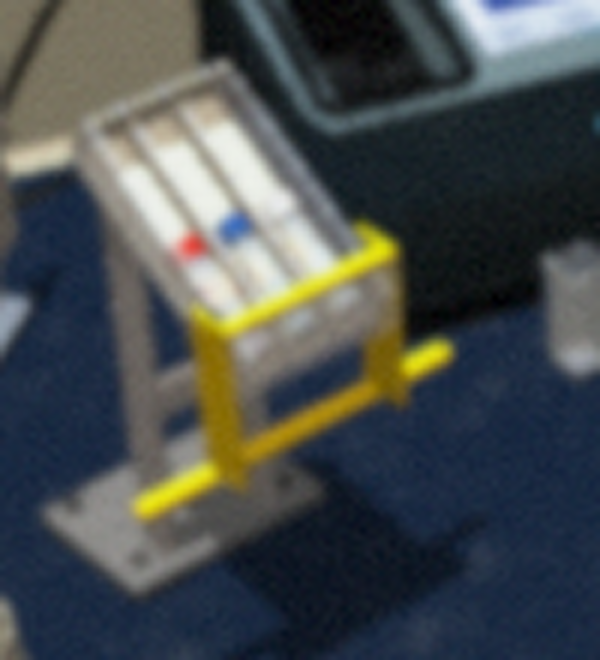

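View pics/z_side1.png

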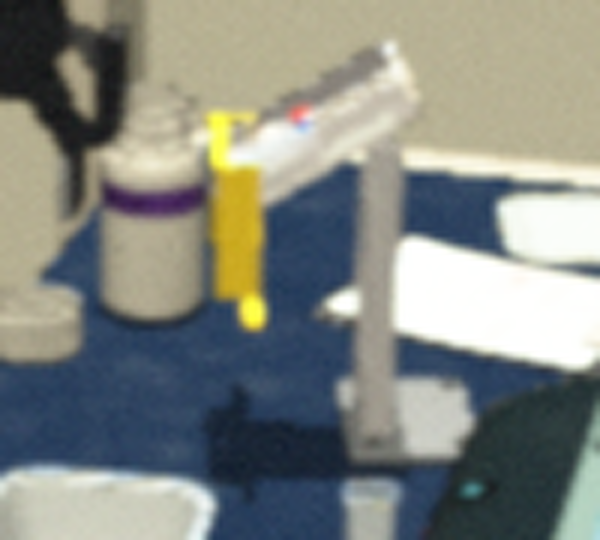

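```bash
sed -i 's/(0,0,110),(179,90,255)/(0,0,TH),(179,60,255)/; s/roi=None/roi=None,TH=150/' tub.py; python3 - <<'E'
from tub import *
c=ld('wrist1')
for th in(130,150,170,190):print(th,tub(c,roi=(230,60,420,245),TH=th))
b=ld('scene1');a=ld('side1')
print(tri(b,(160+447/6,190+350/6),a,(230+253/6,140+312/6)))
E
```

```text
130 (((473.4066467285156, -91.23948669433594), (132.15234375, 128.36642456054688), 79.59342193603516), (254, 85, 141, 144))
150 (((473.1890563964844, -91.13019561767578), (131.69252014160156, 127.7414779663086), 79.65936279296875), (254, 85, 141, 144))
170 (((473.05169677734375, -91.36146545410156), (131.18820190429688, 127.42963409423828), 79.65936279296875), (254, 86, 140, 143))
190 (((472.99603271484375, -91.3127212524414), (130.92385864257812, 127.0994873046875), 79.6061782836914), (254, 86, 140, 142))
(array([564.07294611,  58.67079348, 113.09545786]), np.float64(8.627612534250485))
```

The tub's rim measures 131.5 x 127.6 mm, which matches the spec. Its centre is (473.2,-91.3) and its yaw -10.4°. The grip will go on its -x wall, 38 mm towards -y, clear of the vial lanes.

```bash
python3 -m creep '{"xyz":[[0,0,0],[-0.03,-0.0173,0],[-0.03,-0.0173,0],[0,0,0.1],[0,0,0.11],[0,0,0.11],[0,0,0.1],[0,0,0]],"yaw":[-0.015,0,0,0,0,0,0,0]}' 50 60
python3 -m creep '{"xyz":[[0,0,0.05],[0,0,0],[0,0,0]],"yaw":[0,0,0]}'
python3 - <<'E'
from h import *
c=snap('wrist','wrist2');snap('side','side2');s=sense();print(s['ee_pos'],s['ee_rot'])
E
```

```text
time: 2.97
ee_pos: [409.5, -118.2, 101.6]
ee_rot: [-2.41, -2.005, 0.005]
force: [-1.9, 0.5, 0.1]
width: 0.588
time: 3.22
ee_pos: [412.3, -118.7, 91.2]
ee_rot: [-2.413, -2.011, 0.0]
force: [-0.6, 1.0, -0.3]
width: 0.59
[ 412.8630936  -118.60083504   91.64601943] [2.41196579e+00 2.01079318e+00 1.01749927e-03]
```

View pics/wrist2.png

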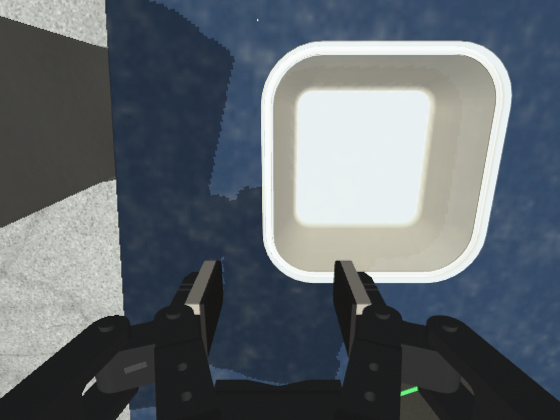

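The wrist view at z=91 shows the rim from (262,42) to (511,282), with rounded corners. I'll shift 6 mm towards the middle of the wall, then descend to z=23.

```bash
python3 -m creep '{"xyz":[[0.02,-0.0015,0],[0,0,0.08],[0,0,0.08],[0,0,0.04],[0,0,0.028],[0,0,0],[0,0,0]],"yaw":[0,0,0,0,0,0,0]}'
python3 - <<'E'
from h import *
c=snap('wrist','wrist3');s=sense();print(s['ee_pos'],s['force'])
E
```

```text
time: 3.9
ee_pos: [413.2, -111.9, 22.3]
ee_rot: [-2.412, -2.013, -0.0]
force: [-0.1, -0.6, 0.6]
width: 0.586
[ 413.45918601 -112.06599958   22.6202241 ] [-0.25980282 -0.02112076  0.8964537 ]
```

View pics/wrist3.png

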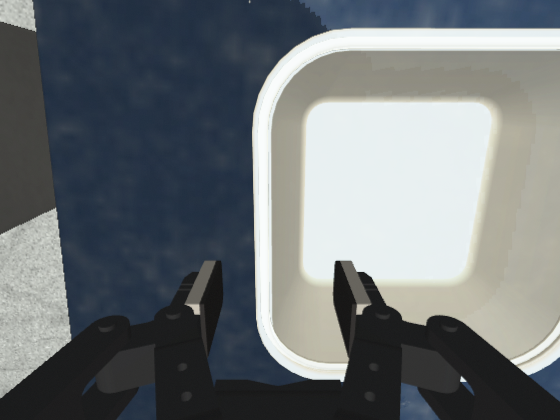

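The wall at column ~265 sits between the fingers (205 and 345), a little towards the left. Closing now.

```bash
python3 -m creep '{"xyz":[[0,0,0],[0,0,0],[0,0,0],[0,0,0],[0,0,0],[0,0,0],[0,0,0],[0,0,0]],"yaw":[0,0,0,0,0,0,0,0]}' 0 60
python3 -m creep '{"xyz":[[0,0,0],[0,0,0],[0,0,0],[0,0,0],[0,0,-0.03],[0,0,-0.03],[0,0,0],[0,0,0]],"yaw":[0,0,0,0,0,0,0,0]}'
python3 - <<'E'
from h import *
c=snap('wrist','wrist4');c=snap('side','side4');s=sense();print(s['ee_pos'],s['force'],s['width'])
cv2.imwrite('pics/z4.png',cv2.resize(c['pixels'][150:300,170:330],None,fx=4,fy=4,interpolation=2))
E
```

```text
time: 4.62
ee_pos: [413.3, -112.1, 22.4]
ee_rot: [2.412, 2.012, 0.001]
force: [-1.4, 0.6, 12.3]
width: 0.058
time: 5.28
ee_pos: [413.4, -112.2, 40.1]
ee_rot: [2.412, 2.012, 0.001]
force: [-0.6, 0.2, -0.3]
width: 0.057
[ 413.02941388 -112.05063029   39.63209974] [-0.0410763  -1.00808215 -0.75791739] 0.05753697569596371
```

View pics/wrist4.png

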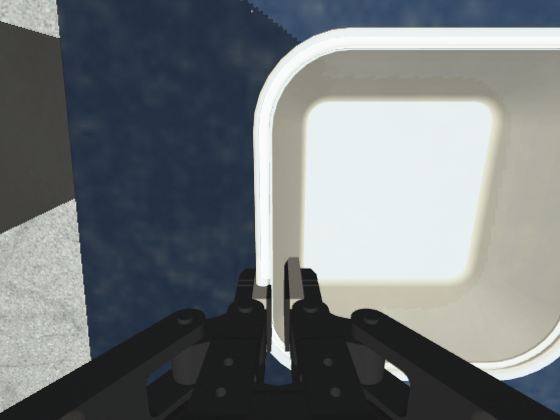

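View pics/z4.png

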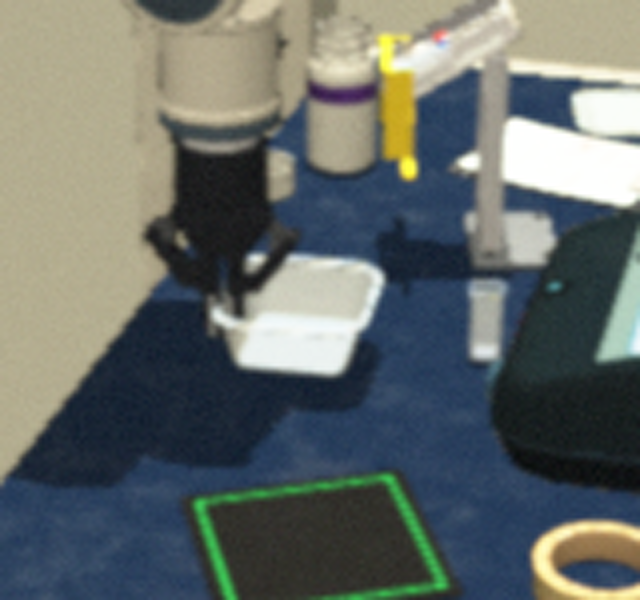

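The grip holds: opening is about 5 mm and the tub is 17 mm up and level. Next I'll lift a little more, square it to the dispenser and carry it in +y, keeping the rim below the bar.

```bash
python3 -m creep '{"xyz":[[0,0,-0.02],[0,0,-0.02],[0,0,0],[0,0,0],[0.03,0,0],[0.05,0,0],[0.06,0,0],[0.07,0,0]],"yaw":[0,0,-0.0287,-0.0287,0,0,0,0]}'
python3 -m creep '{"xyz":[[0.08,0,0],[0.08,0,0],[0.08,0,0],[0.08,0,0],[0.07,0,0],[0.06,0,0],[0.04,0,0],[0.02,0,0]],"yaw":[0,0,0,0,0,0,0,0]}'
python3 -m creep '{"xyz":[[0.012,0,0],[0,0,0],[0,0,0]],"yaw":[0,0,0]}'
python3 - <<'E'
from h import *
c=snap('wrist','wrist5');c=snap('side','side5');b=snap('scene','scene5');s=sense();print(s['ee_pos'],s['ee_rot'],s['force'],s['width'])
cv2.imwrite('pics/z5.png',np.hstack([cv2.resize(c['pixels'][130:260,200:330],(400,400),interpolation=2),cv2.resize(b['pixels'][190:310,160:280],(400,400),interpolation=2)]))
E
```

```text
time: 6.05
ee_pos: [413.0, -48.2, 52.1]
ee_rot: [2.226, 2.216, 0.0]
force: [0.6, 0.6, -0.4]
width: 0.058
time: 6.72
ee_pos: [412.6, 105.7, 52.1]
ee_rot: [-2.223, -2.22, -0.0]
force: [0.1, -0.3, -1.4]
width: 0.058
time: 6.97
ee_pos: [413.0, 107.3, 51.9]
ee_rot: [-2.222, -2.221, 0.0]
force: [0.0, 0.7, -0.6]
width: 0.058
[413.08518432 107.00273771  51.88896372] [-2.22270198e+00 -2.22010248e+00  1.47325592e-04] [-0.10009603 -0.833015   -1.44687112] 0.05401533323487874
```

View pics/wrist5.png

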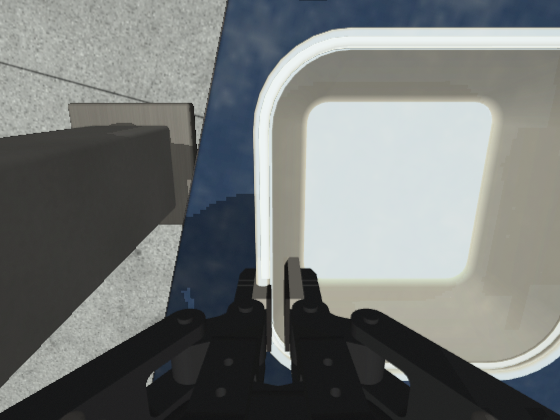

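View pics/z5.png

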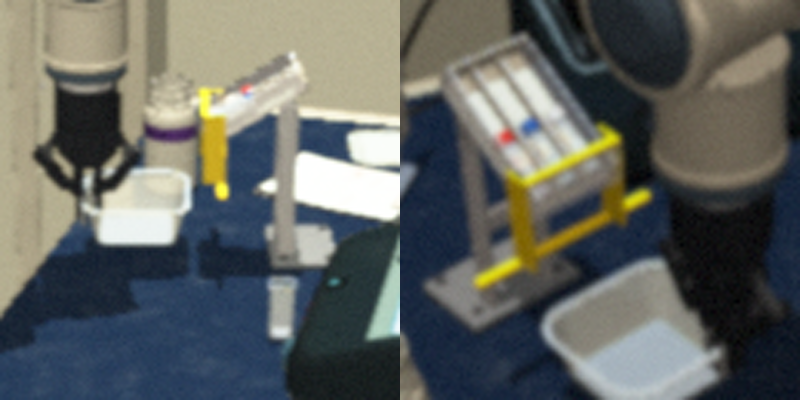

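The tub is unchanged in the grip, with its rim below the bar and short of it. I'll move +x 55 mm under the chute and check.

```bash
python3 -m creep '{"xyz":[[0,0.02,0],[0,0.04,0],[0.005,0.05,0],[0,0.04,0],[0,0.02,0],[0,0.013,0],[0,0,0],[0,0,0]],"yaw":[0,0,0,0,0,0,0,0]}'
python3 - <<'E'
from h import *
c=snap('wrist','wrist6');c=snap('side','side6');b=snap('scene','scene6');s=sense();print(s['ee_pos'],s['ee_rot'],s['force'],s['width'])
cv2.imwrite('pics/z6.png',np.hstack([cv2.resize(c['pixels'][130:260,200:330],(400,400),interpolation=2),cv2.resize(b['pixels'][190:310,160:280],(400,400),interpolation=2)]))
E
```

```text
time: 7.78
ee_pos: [467.4, 108.9, 51.8]
ee_rot: [-2.221, -2.221, 0.001]
force: [-0.1, 0.8, -1.4]
width: 0.054
[467.27724812 109.01629383  51.84564191] [-2.22099377e+00 -2.22127929e+00  8.17610944e-04] [-0.00318897  0.22992293 -1.01887747] 0.05705408876134009
```

View pics/wrist6.png

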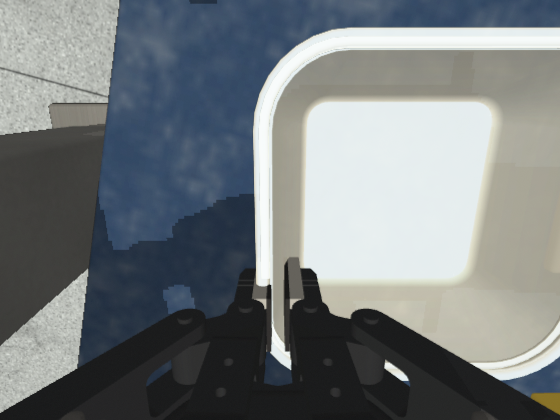

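View pics/z6.png

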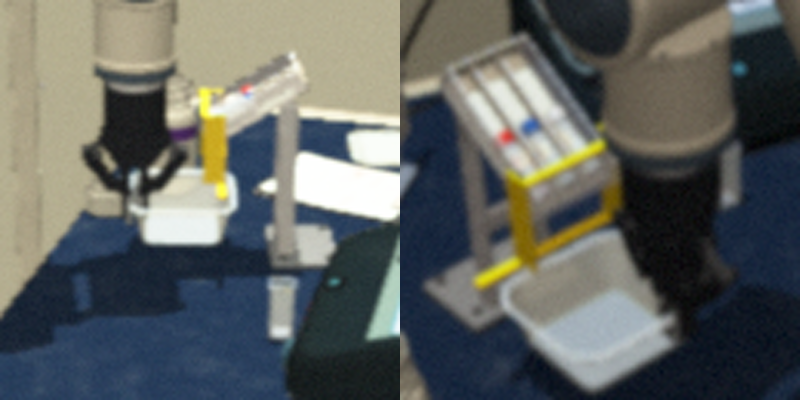

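```bash
python3 - <<'E'
from h import *
c=ld('wrist6');print(onz(c,531,393,107).round(),onz(c,559,393,107).round())
E
python3 -m creep '{"xyz":[[0,0,-0.02],[0,0,-0.03],[0,0,-0.02],[0,0,-0.02],[0,0,-0.015],[0,0,0],[0,0,0]],"yaw":[0,0,0,0,0,0,0]}'
python3 - <<'E'
from h import *
c=snap('wrist','wrist7');c=snap('side','side7');b=snap('scene','scene7');s=sense();print(s['ee_pos'],s['ee_rot'],s['force'],s['ft_torque'],s['width'])
cv2.imwrite('pics/z7.png',np.hstack([cv2.resize(c['pixels'][130:260,200:330],(400,400),interpolation=2),cv2.resize(b['pixels'][190:310,160:280],(400,400),interpolation=2)]))
E
```

```text
[548.  96. 107.] [557.  96. 107.]
time: 8.52
ee_pos: [468.2, 109.1, 83.7]
ee_rot: [2.221, 2.221, 0.001]
force: [0.1, -0.3, -1.7]
width: 0.06
[467.87164155 109.04582023  83.15425363] [-2.22111814e+00 -2.22151342e+00  4.15874787e-04] [-0.4894222   0.93098429 -1.58799788] [-0.0325625   0.0978099  -0.03262314] 0.06181239551529969
```

View pics/wrist7.png

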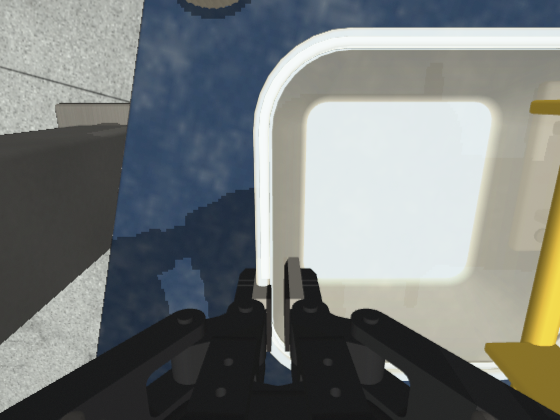

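View pics/z7.png

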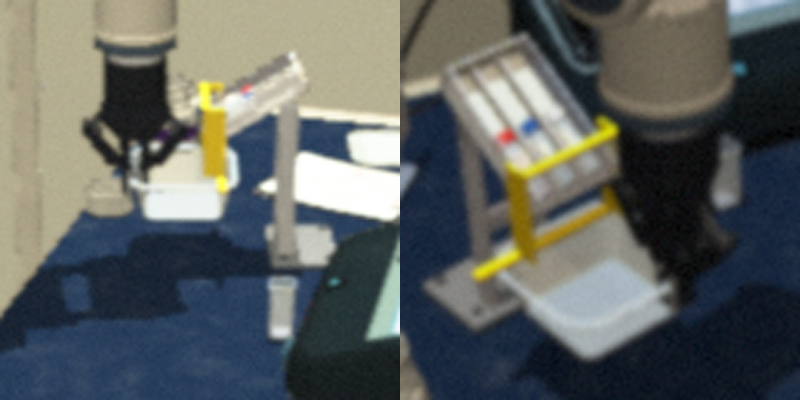

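The tub touches both sides of the bar and hasn't shifted in the grip, and the gate has risen about 8 mm. I'll raise it further to about 35 mm open.

```bash
python3 -m creep '{"xyz":[[0,0,-0.015],[0,0,-0.02],[0,0,-0.02],[0,0,-0.015],[0,0,-0.012],[0,0,-0.007],[0,0,0],[0,0,0]],"yaw":[0,0,0,0,0,0,0,0]}'
python3 -m creep '{"xyz":[[0,0,0],[0,0,0],[0,0,0],[0,0,0],[0,0,0],[0,0,0],[0,0,0],[0,0,0]],"yaw":[0,0,0,0,0,0,0,0]}'
python3 - <<'E'
from h import *
c=snap('wrist','wrist8');c=snap('side','side8');b=snap('scene','scene8');s=sense();print(s['ee_pos'],s['ee_rot'],s['force'],s['ft_torque'],s['width'])
cv2.imwrite('pics/z8.png',np.hstack([cv2.resize(c['pixels'][130:260,200:330],(400,400),interpolation=2),cv2.resize(b['pixels'][190:310,160:280],(400,400),interpolation=2)]))
E
```

```text
time: 9.33
ee_pos: [468.1, 109.1, 110.2]
ee_rot: [2.221, 2.221, 0.001]
force: [-0.0, -0.3, -2.8]
width: 0.055
time: 10.0
ee_pos: [467.9, 109.0, 110.1]
ee_rot: [-2.221, -2.222, 0.0]
force: [0.8, -0.0, -2.5]
width: 0.058
[467.92356103 109.04532859 110.07902054] [-2.22127413e+00 -2.22156904e+00  1.20871803e-04] [ 0.08741223 -0.91076817 -2.42096443] [-0.04210195  0.17615334 -0.0255543 ] 0.05621178726517274
```

View pics/wrist8.png

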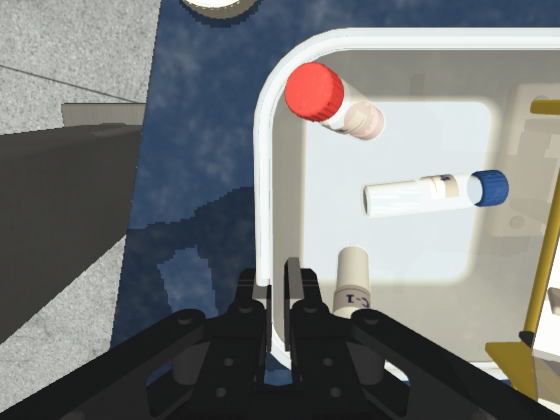

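View pics/z8.png

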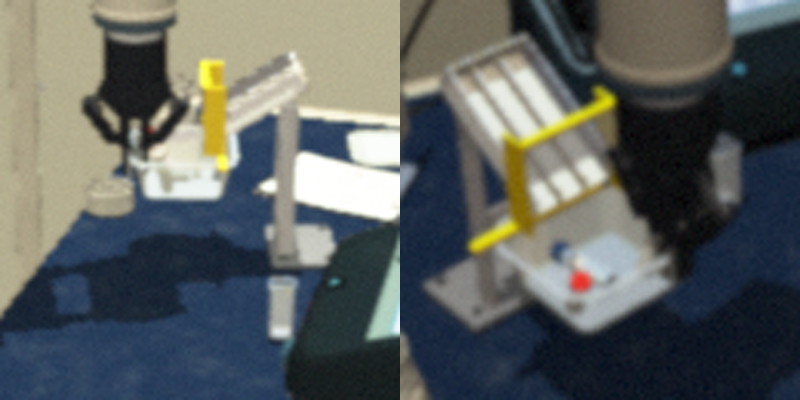

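All three vials are in the held tub: red leans in the far left corner at (330,100), blue lies at (435,190) and white is beside the finger at (352,280). The chute lanes are empty. I'll lower slowly so the gate closes, then back out in -x.

```bash
python3 -m creep '{"xyz":[[0,0,0.01],[0,0,0.02],[0,0,0.025],[0,0,0.03],[0,0,0.03],[0,0,0.03],[0,0,0.025],[0,0,0.02]],"yaw":[0,0,0,0,0,0,0,0]}'
python3 -m creep '{"xyz":[[0,0,0.01],[0,-0.01,0],[0,-0.02,0],[0,-0.03,0],[0,-0.04,0],[0,-0.04,0],[0,-0.03,0],[0,-0.02,0]],"yaw":[0,0,0,0,0,0,0,0]}'
python3 - <<'E'
from h import *
c=snap('wrist','wrist9');c=snap('side','side9');b=snap('scene','scene9');s=sense();print(s['ee_pos'],s['ee_rot'],s['force'],s['ft_torque'],s['width'])
cv2.imwrite('pics/z9.png',np.hstack([cv2.resize(c['pixels'][130:260,200:330],(400,400),interpolation=2),cv2.resize(b['pixels'][190:310,160:280],(400,400),interpolation=2)]))
for n,p in(('snips',(230,328)),('timer',(292,317)),('tape',(321,293))):print(n,onz(c,*p,12).round())
h=cv2.cvtColor(c['pixels'],cv2.COLOR_BGR2HSV);m=cv2.inRange(h,(50,150,80),(70,255,255));m[:250]=0
p=cv2.convexHull(cv2.findNonZero(m));ap=cv2.approxPolyDP(p,6,True)[:,0];w=np.array([onz(c,*q,4)[:2] for q in ap],np.float32);print(w,cv2.minAreaRect(w))
E
```

```text
time: 10.82
ee_pos: [467.7, 109.0, 51.9]
ee_rot: [-2.221, -2.221, 0.001]
force: [-0.3, 0.1, -1.5]
width: 0.058
time: 11.48
ee_pos: [409.3, 109.0, 50.4]
ee_rot: [-2.221, -2.221, 0.001]
force: [-0.4, 0.4, -1.0]
width: 0.056
[410.9114507  109.10696483  50.31253626] [2.22099262e+00 2.22154443e+00 4.82756489e-04] [ 0.26440235  0.88978845 -0.99524129] [-0.00184452  0.05233191 -0.04843391] 0.060452697056750826
snips [ 446. -565.   12.]
timer [ 604. -520.   12.]
tape [ 692. -411.   12.]
[[ 580.63947 -413.73813]
 [ 435.19608 -446.6382 ]
 [ 401.91064 -305.29193]
 [ 547.4868  -271.28064]] ((491.3367004394531, -359.50067138671875), (149.4964599609375, 146.2642059326172), 13.150264739990234)
```

View pics/z9.png

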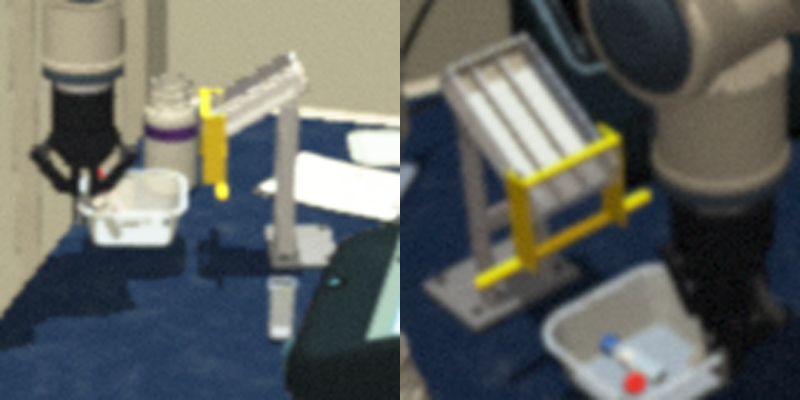

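View pics/wrist9.png

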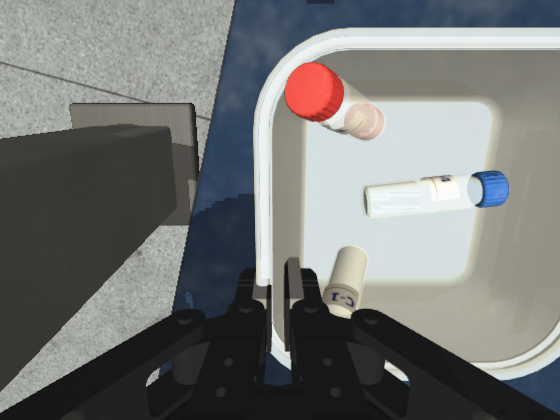

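The gate is shut again and the chute is empty. The mat centre re-measures at (491.3,-359.5), so the TCP target is about (436,-391). Carrying it there now.

```bash
python3 -m creep '{"xyz":[[-0.01,0,0],[-0.025,0,0],[-0.04,0,0],[-0.055,0,0],[-0.07,0,0],[-0.08,0.005,0],[-0.08,0.01,0],[-0.08,0.01,0]],"yaw":[0,0,0,0,0,0,0,0]}'
python3 -m creep '{"xyz":[[-0.08,0.01,0],[-0.08,0.01,0],[-0.08,0.01,0],[-0.08,0.01,0],[-0.08,0.01,0],[-0.08,0.008,0],[-0.08,0,0],[-0.08,0,0]],"yaw":[0,0,0,0,0,0,0,0]}'
python3 -m creep '{"xyz":[[-0.08,0,0],[-0.08,0,0],[-0.08,0,0],[-0.07,0,0],[-0.06,0,0],[-0.05,0,0],[-0.04,0,0],[-0.03,0,0]],"yaw":[0,0,0,0,0,0,0,0]}'
python3 -m creep '{"xyz":[[-0.02,0,0],[-0.01,0,0],[0,0,0],[0,0,0]],"yaw":[0,0,0,0]}'
python3 - <<'E'
from h import *
c=snap('wrist','wrist10');c=snap('side','side10');s=sense();print(s['ee_pos'],s['ee_rot'],s['force'],s['width'])
cv2.imwrite('pics/z10.png',cv2.resize(c['pixels'][180:340,170:330],(600,600),interpolation=2))
E
```

```text
time: 12.3
ee_pos: [418.7, -24.7, 50.0]
ee_rot: [2.221, 2.221, 0.0]
force: [-0.1, 0.1, -0.6]
width: 0.055
time: 12.97
ee_pos: [435.8, -217.1, 50.0]
ee_rot: [2.221, 2.221, 0.0]
force: [0.3, -0.1, -1.5]
width: 0.061
time: 13.63
ee_pos: [435.7, -363.3, 50.0]
ee_rot: [2.222, 2.221, -0.0]
force: [-0.7, -1.0, -0.3]
width: 0.058
time: 13.97
ee_pos: [435.9, -370.3, 50.0]
ee_rot: [-2.221, -2.222, -0.0]
force: [-0.8, -0.1, -1.0]
width: 0.059
[ 435.89980506 -370.19919217   50.03803583] [-2.22015224e+00 -2.22197431e+00 -4.92154269e-05] [ 0.19015603 -0.17658641 -0.70534929] 0.05754640441005327
```

View pics/z10.png

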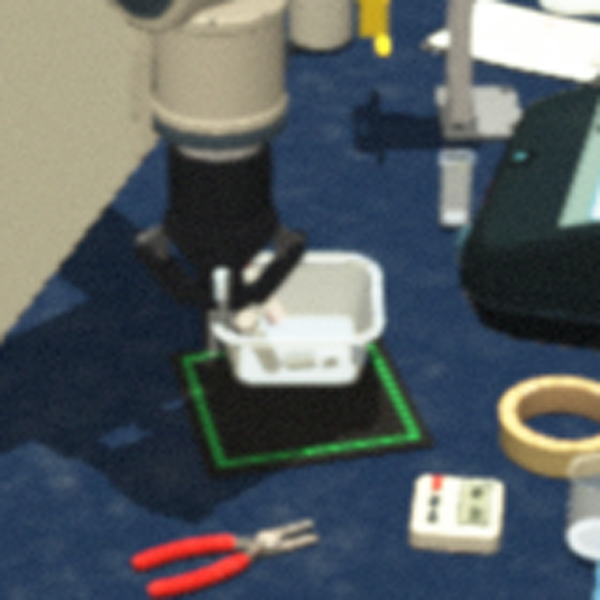

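View pics/wrist10.png

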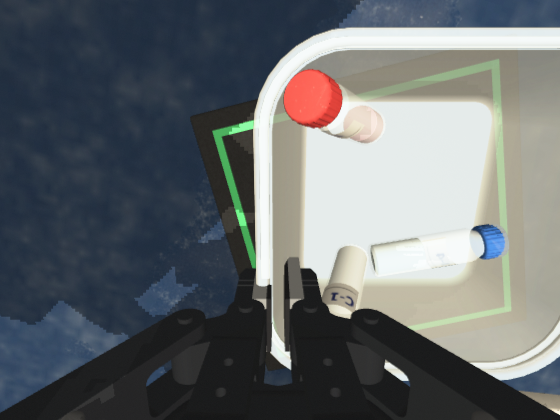

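```bash
python3 -m creep '{"xyz":[[-0.02,0,0],[-0.03,0,0],[-0.02,0,0],[0,0,0.02],[0,0,0.03],[0,0,0.015],[0,0,0.005],[0,0,0]],"yaw":[0,0,0,0,0,0,0,0]}'
python3 -m creep '{"xyz":[[0,0,0.005],[0,0,0],[0,0,0]],"yaw":[0,0,0]}'
python3 -m creep '{"xyz":[[0,0,0.004],[0,0,0],[0,0,0]],"yaw":[0,0,0]}'
```

```text
time: 14.73
ee_pos: [435.5, -391.3, 28.2]
ee_rot: [-2.22, -2.221, -0.0]
force: [0.4, -0.4, -1.0]
width: 0.059
time: 14.98
ee_pos: [436.0, -391.9, 27.7]
ee_rot: [2.221, 2.222, -0.0]
force: [0.2, -0.4, -0.5]
width: 0.062
time: 15.23
ee_pos: [436.0, -392.1, 26.5]
ee_rot: [2.221, 2.221, -0.0]
force: [0.1, 0.2, -0.5]
width: 0.057
```

```bash
python3 -m creep '{"xyz":[[0,0,0.002],[0,0,0],[0,0,0]],"yaw":[0,0,0]}'
python3 -m creep '{"xyz":[[0,0,0.002],[0,0,0],[0,0,0]],"yaw":[0,0,0]}'
python3 - <<'E'
from h import *
c=snap('side','side11');s=sense();print(s['ee_pos'],s['force'])
cv2.imwrite('pics/z11.png',cv2.resize(c['pixels'][210:310,200:300],(600,600),interpolation=2))
E
```

```text
time: 15.48
ee_pos: [436.0, -392.1, 26.5]
ee_rot: [2.221, 2.221, -0.0]
force: [-2.9, 2.3, 11.5]
width: 0.057
time: 15.73
ee_pos: [436.0, -392.1, 26.4]
ee_rot: [2.221, 2.221, -0.0]
force: [-4.8, 2.8, 21.6]
width: 0.057
[ 435.96783588 -392.07026087   26.39065724] [-5.51844793  3.72511394 23.38817499]
```

View pics/z11.png

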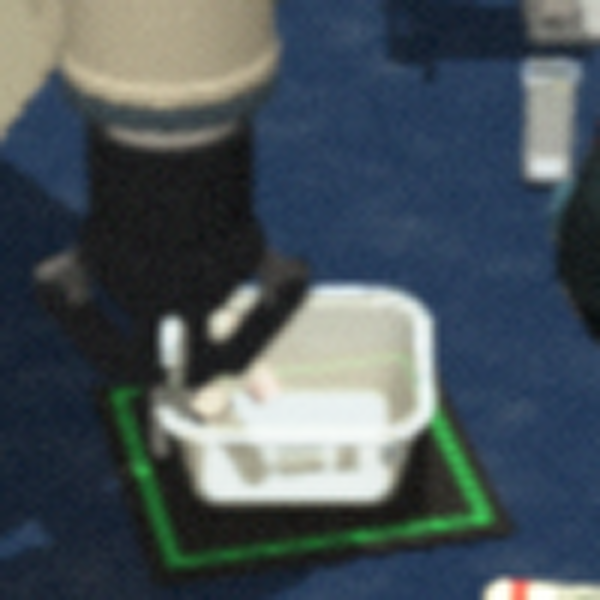

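The tub stands on the mat at the expected height. I'll relieve the pressure and open in small steps.

```bash
python3 -m creep '{"xyz":[[0,0,-0.003],[0,0,0]],"yaw":[0,0]}'
python3 -m creep '{"xyz":[[0,0,0],[0,0,0],[0,0,0],[0,0,0]],"yaw":[0,0,0,0]}' 13 20
python3 -m creep '{"xyz":[[0,0,0],[0,0,0],[0,0,0],[0,0,0]],"yaw":[0,0,0,0]}' 22
python3 - <<'E'
from h import *
c=snap('wrist','wrist12');s=sense();print(s['ee_pos'],s['force'],s['width'])
E
```

```text
time: 15.95
ee_pos: [436.0, -392.0, 26.4]
ee_rot: [2.221, 2.221, -0.0]
force: [-2.2, 0.3, 12.5]
width: 0.057
time: 16.28
ee_pos: [435.9, -391.9, 26.0]
ee_rot: [-2.221, -2.221, -0.0]
force: [-1.0, 0.4, 1.1]
width: 0.152
time: 16.62
ee_pos: [436.0, -391.9, 26.0]
ee_rot: [-2.221, -2.222, -0.0]
force: [0.6, 0.6, -0.3]
width: 0.258
[ 435.95915982 -391.9585766    26.03265493] [-0.27449271 -1.13366141  0.73966851] 0.2586221082221764
```

View pics/wrist12.png

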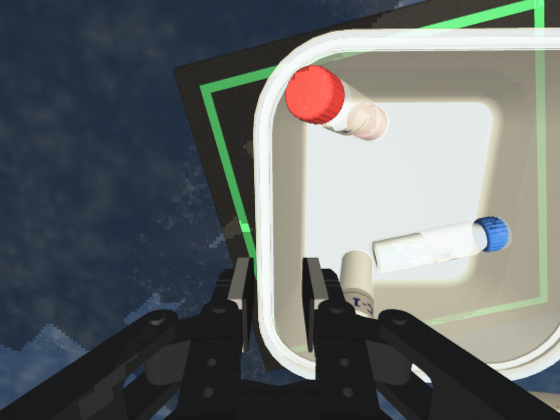

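The wall at column ~265 is now free of both fingers (240 and 310). Withdrawing upwards, then a final check.

```bash
python3 -m creep '{"xyz":[[0,0,-0.01],[0,0,-0.03],[0,0,-0.05],[0,0,-0.08],[0,0,-0.1],[0,0,-0.1],[0,0,-0.1],[0,0,-0.1]],"yaw":[0,0,0,0,0,0,0,0]}'
python3 -m creep '{"xyz":[[0,-0.05,0],[0,-0.05,0],[-0.1,0,0],[-0.1,0,0],[-0.05,0,0],[0,0,0],[0,0,0]],"yaw":[0,0,0,0,0,0,0]}'
python3 - <<'E'
from tub import *
c=snap('wrist','wrist13');a=snap('side','side13');b=snap('scene','scene13');s=sense();print(s['time'],s['ee_pos'],s['force'])
cv2.imwrite('pics/z13.png',np.hstack([cv2.resize(a['pixels'][150:350,170:350],(400,444),interpolation=2),cv2.resize(b['pixels'][190:300,160:260],(400,444),interpolation=2)]))
E
```

```text
time: 17.33
ee_pos: [435.7, -391.7, 199.5]
ee_rot: [2.221, 2.221, 0.0]
force: [0.6, -1.4, 0.3]
width: 0.259
time: 17.92
ee_pos: [405.7, -467.2, 197.5]
ee_rot: [2.222, 2.22, 0.0]
force: [0.1, -0.0, 0.1]
width: 0.259
18.0667 [ 405.92980727 -465.93591437  197.35963526] [0.14545765 0.25114368 0.02104877]
```

View pics/wrist13.png

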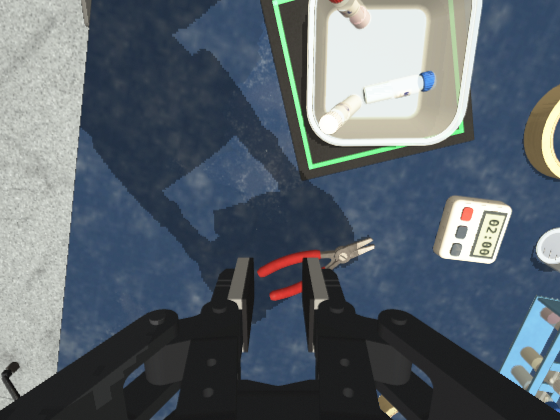

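View pics/z13.png

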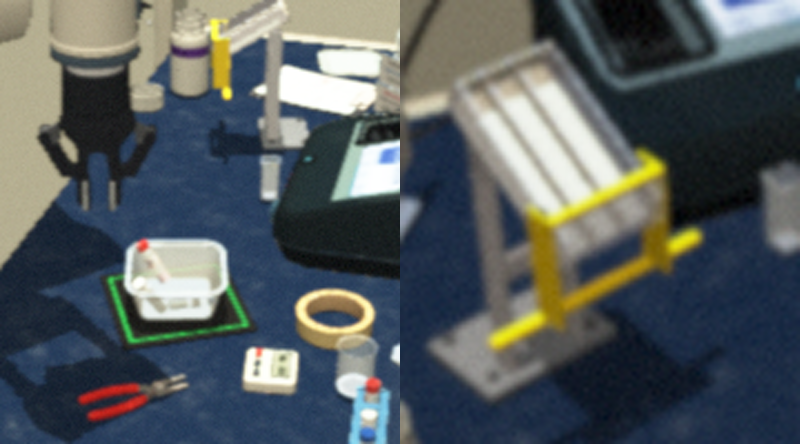

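```bash
python3 -m creep '{"xyz":[[0.05,0,-0.05],[0.05,0,-0.05],[0.05,0,-0.05],[0.05,0,0],[0.03,0,0],[0,0,0],[0,0,0],[0,0,0]],"yaw":[0,0,0,0,0,0,0,0]}'
python3 - <<'E'
from tub import *
c=snap('wrist','wrist14');s=sense();print(s['time'],s['ee_pos'])
h=cv2.cvtColor(c['pixels'],cv2.COLOR_BGR2HSV);m=cv2.inRange(h,(0,0,150),(179,60,255))
print(tub(c,z=54.5,TH=150,roi=(200,0,500,280)))
m=cv2.inRange(h,(50,100,60),(75,255,255));print(cv2.boundingRect(cv2.findNonZero(m)))
w=np.array([onz(c,*q,4)[:2] for q in cv2.findNonZero(m)[:,0]],np.float32);print(cv2.minAreaRect(w))
E
```

```text
time: 18.73
ee_pos: [405.9, -398.2, 241.7]
ee_rot: [-2.221, -2.221, 0.0]
force: [0.1, 0.4, -0.5]
width: 0.255
18.7833 [ 405.8814074  -398.41236328  241.66286745]
(((491.6003112792969, -361.11016845703125), (127.53044128417969, 131.26040649414062), 0.22603514790534973), (301, 69, 141, 142))
(273, 51, 161, 170)
((491.512939453125, -365.0107421875), (151.30145263671875, 151.4005889892578), 13.668851852416992)
```

View pics/wrist14.png

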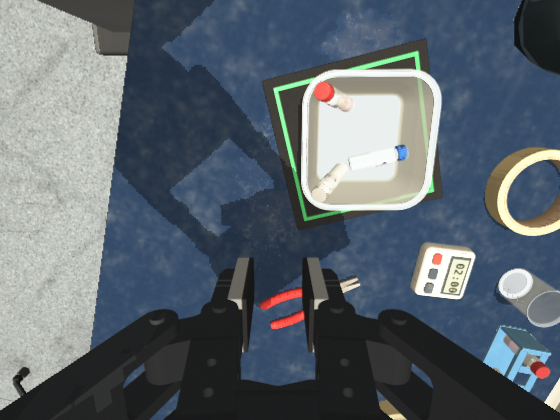

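The tub's centre is about 4 mm from the mat's centre and it stands level. The vials are inside it, the gate is shut, and nothing touches the robot.

```bash
python3 -c "
from workcell import manip;print(manip.close_job())"
```

```text
the job is handed in; nothing more can be done
None
```

I handed the job in at about 18.8 s of the 48 s allowed. The tub stands on the mat with all three vials in it. I gripped the tub by one wall, squared it under the chute and raised it so its rim opened the gate to about 35 mm. Once all three vials had slid in, I lowered it, backed out and set it on the mat.

**Last checks:**
- **Tub position:** its centre measures (491.6, -361.1) mm against (491.5, -365.0) for the mat, about 4 mm off. It looks level and is released.
- **Vials:** all three are inside the tub. Red leans in a corner with its cap near the rim; white and blue sit lower down. I judged the vial heights from the pictures and did not measure them.
- **Dispenser:** the gate looks shut, the chute is empty, and I saw no contact between the gripper or arm and the dispenser.
- **Bystanders:** snips, timer, tape, bottle and cap look unmoved in the pictures; I did not measure their positions.

**Disagreements:**
- The side and wrist cameras put the mat's centre 5.5 mm apart.
- One two-view measurement of the end of the gate bar missed by 8.6 mm, so I used the bar's known height instead.
- The first tub outline came out too large (144 x 148 mm) until I tightened the colour mask.

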